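# Hold an ultrasonic probe centred in a chilled sample tube

## Task

First swing the chiller's steel shutter by its black knob fully aside, off the blue port. Then lift the cordless ultrasonic handpiece out of its charging stand and lower its thin steel probe straight down through the port into the sample tube until the black ring on the probe is level with the top of the port, never letting the probe touch the port or the tube. Finish still holding the handpiece there: upright, still, the probe centred in the port; leave the other things on the bench alone.

Things in the scene. Friction and masses are not known exactly. Their poses are not given: they have to be found in the camera images.
- port (a point): Centre of the mouth of the blue port (bush 28 mm across, bore 16 mm) on the aluminium top of the chiller; the mouth is 94 mm above the bench. z is up along the bore, -x towards the chiller's front panel, y along its side. The bore leads straight down into a clear tube (16 mm bore to 65 mm below the mouth, closed at 78 mm).
- shutter_pivot (a point): Upright pivot axis of the shutter on the chiller's top, 44 mm behind the port (+x of the chiller), 95.5 mm above the bench. Its axes are those of the chiller.
- shutter_knob (a point): Middle of the upright round black knob on the shutter's free end, 13 mm across, from 98.5 to 121.5 mm above the bench (this point 110.5 mm), 44 mm from the pivot. The shutter is a flat steel arm 3 mm thick ending in a 29 mm disc that covers the port.
- shutter (a joint): Angle of the shutter, rad: 0 covers the port (arm points to the chiller's front, -x), 1.57 is fully aside at its stop (arm points along the chiller's -y, to the right for the robot). It opens counter-clockwise seen from above, moves with about 0.5 N at the knob and stays where it is left.
- handpiece_grip (a point): Grip point on the axis of the handpiece's white body, 175 mm above the probe's tip (take it here: lower down the body's top would foul the gripper). The body is 36 mm along x, 30 mm across its two flat sides with rubber pads (along y), and spans 110 to 196 mm above the tip; mass about 0.22 kg. z points up, the blue key faces -x. It stands upright in the stand's ring, tip 20 mm above the bench, and lifts straight up.
- probe_tip (a point): Lower end of the handpiece's steel probe, a round rod 6 mm in diameter, 79 mm long below the metal nose (30 mm across, 88 to 112 mm above the tip; in the stand its lower 14 mm sit in the ring); black ring on the rod 40 mm above the tip. Axes as handpiece_grip.
- handpiece: The whole handpiece; its origin is the probe tip, z up its axis.
- chiller: Chiller: white box 112 x 112 mm, 86 mm high with its aluminium top, display in its front (-x), fixed to the bench; its origin is the centre of its underside. The port lies 10 mm from the centre towards the front, the shutter's pivot 34 mm towards the back.
- stand: Charging stand, fixed to the bench: grey base 100 x 86 mm, white ring 43 mm across whose top is 122 mm above the bench; its origin lies on the bench under the ring's axis. A white column, 120 mm high, stands 35 to 57 mm from that axis towards the stand's +x.
- dropper: Bystander: amber dropper bottle, 34 mm across, 103 mm high; origin at its underside.
- bottle: Bystander: white bottle with a blue screw cap, 56 mm across, 100 mm high; origin at its underside.
- marker: Bystander: red and white marker pen lying flat, 132 mm long, 12 mm thick; origin at its underside.
- dish: Bystander: closed agar plate, 94 mm across, 16 mm high; origin at its underside.
Things that resemble listed ones, but are neither listed nor needed, are in the scene too. Leave any orange or yellow look-alike of the handpiece alone.

How it is judged:
On the way, in this order (a step that is already met when the one before it is completed fails the run):
1. the shutter is swung aside, off the port, while the handpiece still stands in its stand (value of joint shutter above 1.3 rad and distance of probe_tip from where it was at the start of the episode below 0.02 m), for 0.2 s.
2. the handpiece is lifted out of its stand in the gripper, its tip above the port's height (height (world z) of probe_tip above 0.1 m and contact force between the fingers and handpiece above 1 N and contact force between handpiece and stand below 0.1 N), for 0.1 s.
At the end, for the whole second after the job is handed in: The gripper alone holds the handpiece, still (under 10 mm/s) and upright (within 0.06 rad), its probe tip within 3 mm of the bore's axis and 33 to 47 mm below the port's mouth, touching neither chiller, port nor tube; the shutter is aside (over 1.3 rad) (horizontal distance between probe_tip and port below 0.003 m and z of probe_tip in the frame of port between -0.047 and -0.033 m and angle between probe_tip's own z axis and vertical below 0.06 rad and contact force between handpiece and chiller below 0.1 N and contact force between handpiece and stand below 0.1 N and contact force between the fingers and handpiece above 1 N and linear speed of handpiece below 0.01 m/s and value of joint shutter above 1.3 rad); the arm keeps its last pose, push and grip.
It fails at once if the handpiece or its probe touches the port, the tube or any part of the chiller (contact force between handpiece and chiller above 0.3 N).
It fails at once if a bystander is disturbed (moved more than 15 mm) (distance of any of dropper, bottle, marker, dish from where it was at the start of the episode above 0.015 m).
It also fails if it takes over 64 s, if anything falls off the work surface, if the arm or the gripper's body presses on something with over 40 N, if the wrist force passes 120 N, or if a joint passes its speed limit or range.

## Robot

A 6-joint arm with a two-finger parallel gripper is mounted at the origin on a cart in front of the work surface, level with it; the furniture and walls round the work are solid. World frame = base frame: x ahead of the robot, y to its left, z up, the work surface at z = 0. Lengths are in m, angles in rad, forces in N, time in s.
With the tool pointing down it reaches from about 0.375 to 0.975 m from the base axis. Payload 3.8 kg.
Tool frame: the origin (TCP) lies at the very end of the fingers, on their centre line; the grasp point (between the pads) lies 19 mm behind it; z points along the fingers, y is the line along which they close (so a half turn about z gives the same grasp; the last joint's range is limited). The gripper opens to 85 mm and grips with 20 to 120 N. Pads are 22 mm wide; open, the fingers measure 114 mm over their backs; the gripper's body (76 mm by 85 mm) begins 54 mm behind the grasp point. The pads swing forward as they close: fully open they stand 13 mm farther back than shut.
Start: joints at [-1.15, 0.264, 1.604, -0, 1.274, -0.037], TCP at [0.298, -0.605, 0.209] pointing down, gripper open.
Joint ranges: [-2.63, 2.63], [-0.94, 2.18], [0.31, 2.57], [-1.31, 4.45], [0, 2.66], [-2.55, 2.55]. Speed limits (rad/s): [2.57, 2.57, 3.14, 3.14, 3.14, 3.14].

## Interface

Orientations are given as a rotation vector (axis times angle).
In Python, from workcell import * gives the robot as it stands.
- The arm moves only by the shell command python3 -m crank 'ROWS' [OPENING] [FORCE]. ROWS is JSON, a list that holds one entry, the list of rows, each a list of 6 numbers: the shift along the tool's x, y, z in cm, then the turn, a rotation vector about the tool's x, y, z in rad. In form: [[[dx, dy, dz, ax, ay, az], ...]]. A call has 1 to 8 rows; each row shifts and turns the commanded pose from where the row before left it, along the tool's axes as they then stand; what a row does not reach is not made up. A row lasts 1/12 s, in which the tool goes at most 41.7 mm and 7.16 degrees, less where a joint would pass 70% of its speed; a pose out of reach is approached as far as the arm can. A call with a gripper value outside its range is refused whole. OPENING is the finger opening in cm, from 0 to 8.54, set as the call begins (- or left out, the last holds). The fingers move at their own pace and stop on an object; FORCE is the grip in N (left out, the last holds). Time passes only in rows, so rows that do not move let the fingers close. It gives the time, the measured TCP pose, the force, the opening and the grip force at its end, in the units of the state.
- read_state(): the state, without advancing time (a new reading comes with each control period).
- read_camera(name): name is "side" or "top"; returns the picture (400x640x3 uint8, blue, green, red); there is no depth.
- camera_model(name): a dict with "camera_matrix" (3x3 intrinsics, pixels), "R" (3x3) and "t" (3): a world point X has camera coordinates R X + t. Camera axes: x right, y down, z forward; pixel columns grow to the right and rows downward; lengths in m; the calibration is good to about 2 mm. A picture is of the moment at which its call begins. camera_model takes no time and is no camera call.
- finish_job(): hands the job in; it is judged then, once.
The state is a dict: "time": time; "q": joint angles; "joint_vel": joint speeds; "joint_torque": joint torques, N m; "tool_pos": TCP position; "tcp_rot": TCP orientation; "wrist_force": force on the tool from outside, world axes, zero at the start; "torque": the same for the moment, N m; "width": opening from 0.0 (shut) to 1.0 (fully open); "grip_force": force on a finger pad.
Only numpy, scipy, OpenCV 4.12 (cv2) and the standard library are available. Lean on these libraries where they do the work, as an engineer would, in place of code of your own. Each camera call takes 0.05 s, during which the arm holds its last target. There are 200 camera calls.

## Working session

There is one attempt and no reset: what is moved stays moved. The work goes in short steps, Python scripts to look and compute and a shell command to move; the robot and the scene stay as the last step left them, time stands still between calls to the robot, and variables do not carry over. Pictures are saved under pics/ and viewed, at most 10 in all, crops included, and the job is handed in when it is done.

```bash
mkdir -p pics; python3 - <<'E'
from workcell import *
import cv2,numpy as np
s=read_state();print({k:np.round(v,3).tolist() for k,v in s.items()})
for n in("side","top"):
    cv2.imwrite(f"pics/{n}0.png",read_camera(n));m=camera_model(n);R=np.array(m["R"]);print(n,np.round(m["camera_matrix"],1).tolist(),R.round(3).tolist(),(-R.T@np.array(m["t"])).round(3))
E
```

```text
{'time': 0.0, 'q': [-1.15, 0.265, 1.605, 0.0, 1.274, -0.037], 'joint_vel': [0.0, 0.003, 0.001, -0.001, -0.001, 0.0], 'joint_torque': [0.0, -51.511, -36.731, 0.0, 0.013, 0.0], 'tool_pos': [0.298, -0.605, 0.207], 'tcp_rot': [-3.057, -0.712, 0.001], 'wrist_force': [0.809, -0.407, -0.365], 'torque': [-0.047, -0.069, -0.0], 'grip_force': 0.0, 'width': 1.0}
side [[440.6, 0.0, 316.6], [0.0, 440.6, 198.2], [0.0, 0.0, 1.0]] [[0.965, -0.262, -0.016], [-0.11, -0.348, -0.931], [0.239, 0.9, -0.365]] [ 0.256 -1.168  0.553]
top [[465.9, 0.0, 310.4], [0.0, 465.9, 208.6], [0.0, 0.0, 1.0]] [[-0.008, -1.0, 0.023], [-0.992, 0.005, -0.126], [0.126, -0.023, -0.992]] [ 0.399 -0.093  1.28 ]
```

View pics/side0.png

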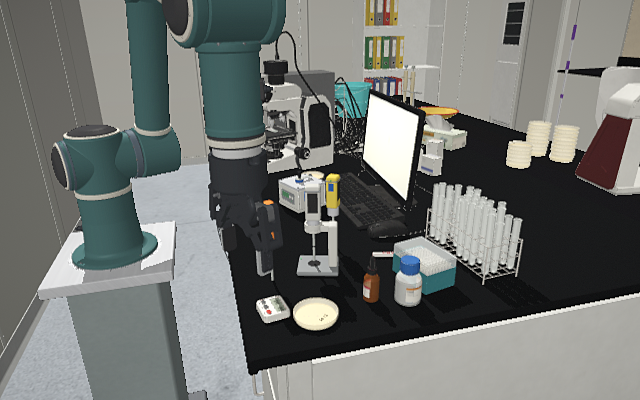

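View pics/top0.png

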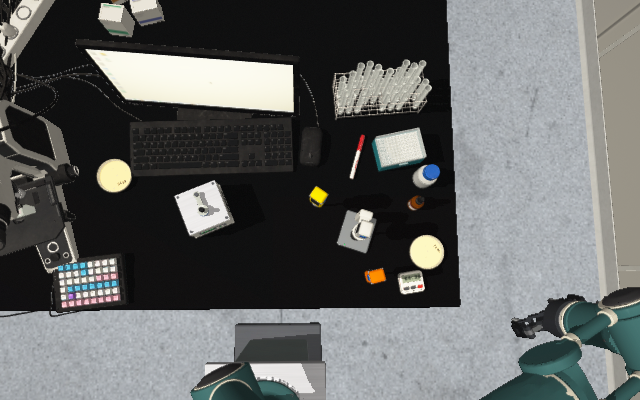

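Side view: white handpiece at (313,200) in its stand, chiller at (295,193) partly hidden. Top view: chiller at (204,210), stand and white handpiece at (360,228).
Candidates for the handpiece (top view): white at (362,225) in the grey stand, yellow at (318,196), orange at (375,276). The description fits the white one in the stand. Close crop to check.

```bash
cat > h.py <<'E'
from workcell import *
import cv2,numpy as np
from scipy.spatial.transform import Rotation as Ro
def ray(n,u,v):
    m=camera_model(n);R=np.array(m["R"]);K=np.array(m["camera_matrix"])
    return -R.T@np.array(m["t"]),R.T@np.linalg.solve(K,[u,v,1.])
def onz(n,u,v,z):
    c,d=ray(n,u,v);return c+d*(z-c[2])/d[2]
def proj(n,X):
    m=camera_model(n);p=np.array(m["camera_matrix"])@(np.array(m["R"])@np.array(X)+np.array(m["t"]));return p[:2]/p[2]
def two(a,b):
    (c1,d1),(c2,d2)=ray(*a),ray(*b);s=np.linalg.lstsq(np.c_[d1,-d2],c2-c1,rcond=None)[0]
    p,q=c1+s[0]*d1,c2+s[1]*d2;return (p+q)/2,np.linalg.norm(p-q)
E
python3 - <<'E'
from h import *
t=read_camera("top");s=read_camera("side")
f=lambda im,x,y,w,h,k:cv2.resize(im[y:y+h,x:x+w],None,fx=k,fy=k,interpolation=cv2.INTER_CUBIC)
a=f(t,170,175,80,60,5);b=f(t,325,195,80,60,5)
c=f(s,270,160,80,120,5)
cv2.imwrite("pics/c1.png",np.hstack([np.vstack([a,b]),c]))
E
```

```text
(no output)
```

View pics/c1.png

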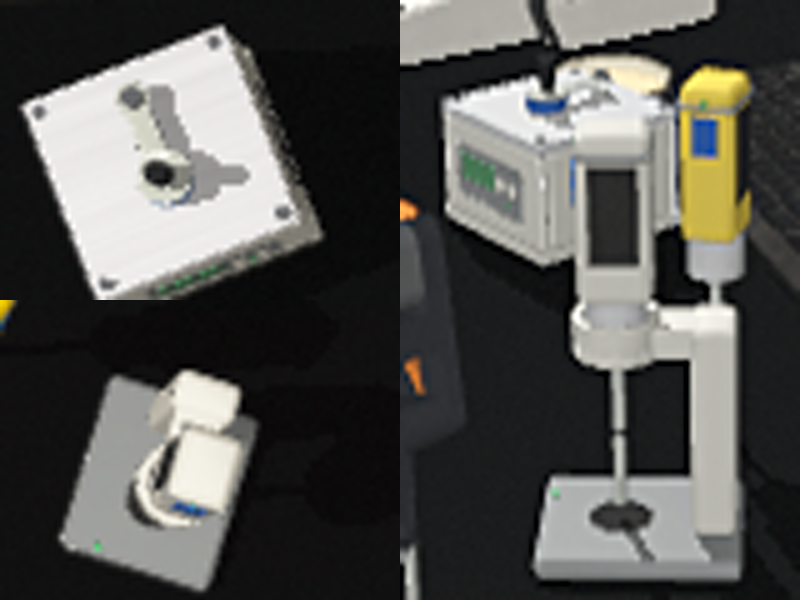

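The crop confirms the white handpiece (side view ring mark at about (313.6,246.6)), and the blue port with the shutter closed over it (top view knob (202,209.6), pivot (196.4,194.2)).

```bash
python3 - <<'E'
from h import *
t=read_camera("top");s=read_camera("side")
# chiller top by mask of bright low-sat
def big(im,x,y,w,h,lo,hi):
    c=im[y:y+h,x:x+w];m=cv2.inRange(c,lo,hi);m=cv2.morphologyEx(m,cv2.MORPH_CLOSE,np.ones((9,9)))
    cs,_=cv2.findContours(m,0,2);k=max(cs,key=cv2.contourArea);return k.reshape(-1,2)+[x,y]
k=big(t,165,172,90,75,(165,165,165),(255,255,255))
P=np.float32([onz("top",u,v,.086)[:2] for u,v in k]);print("top plate",cv2.minAreaRect(P))
sc=[(178,197.4),(212.6,183.4),(226.6,217.6),(191.4,232)]
Q=np.array([onz("top",u,v,.086)[:2] for u,v in sc]);print("screws",Q.mean(0),np.round(Q,4).tolist())
e=Q[0]+Q[1]-Q[2]-Q[3];print("yaw",np.arctan2(e[1],e[0]))
g=cv2.cvtColor(t,cv2.COLOR_BGR2GRAY)
c=g[200:220,192:213];ys,xs=np.nonzero(c<70);print("knob",len(xs),xs.mean()+192,ys.mean()+200,onz("top",xs.mean()+192,ys.mean()+200,.1215))
print("pivot",onz("top",196.4,194.2,.099))
# stand base, gray
k=big(t,325,195,60,62,(90,90,90),(160,160,160))
P=np.float32([onz("top",u,v,.012)[:2] for u,v in k]);print("base",cv2.minAreaRect(P))
print("ring mark",onz("side",313.6,246.6,.06))
print("body top",onz("top",365.6,228.6,.216), two(("side",313.6,246.6),("top",*proj("top",onz("side",313.6,246.6,.06)))))
G=cv2.cvtColor(s,cv2.COLOR_BGR2GRAY)
for v in(236,240,250): print(v,G[v,306:322])
for v in (198,205,212): print(v,G[v,300:326])
for v in (222,228,234): print("t",v,g[v,352:378])
E
```

```text
top plate ((0.550586462020874, 0.15577812492847443), (0.12083959579467773, 0.11000147461891174), 22.151187896728516)
screws [0.5547212  0.15739107] [[0.5813, 0.2199], [0.6175, 0.1318], [0.5283, 0.0944], [0.4918, 0.1834]]
yaw 0.3915247320387715
knob 21 201.38095238095238 209.42857142857142 [0.5452748 0.1518071 0.1215   ]
pivot [0.58734529 0.17002215 0.099     ]
base ((0.4995080530643463, -0.24813498556613922), (0.08469876646995544, 0.12383933365345001), 72.12527465820312)
ring mark [ 0.48851895 -0.25567247  0.06      ]
body top [ 0.48691511 -0.24426732  0.216     ] (array([ 0.48851895, -0.25567247,  0.06      ]), np.float64(1.6653345369377348e-16))
236 [ 26  27  27  27  24   8 129 184 126  32  22  28  28  29  27  27]
240 [ 29  30  28  27  26  14  86 185 156  41  21  27  27  30  27  28]
250 [ 27  28  26  27  25  16  40 189 164  45  20  27  28  28  26  25]
198 [177 162 162 167 117 186 201  84  36  42  44  45  43  44  44  42  31  76
 185 163 122 162 162 150 199  90]
205 [186 160 161 161 159 178 196  96  38  41  44  42  43  44  43  44  35  75
 188 168 125 162 162  93  88   5]
212 [102  96  12   0   0 179 195 127  48  45  46  48  47  47  49  48  42  60
 186 174 122  25  11  17  16  15]
t 222 [157 157 157 156 155 157 181 186 144 196 236 236 239 234 225 206 190 174
 162 129  90  94  96  94  27  11]
t 228 [141 222 236 170 159  36  48 156 233 238 242 241 241 240 240 238 236 235
 234 202 159 109  34  10  11  15]
t 234 [131 232 235 177 179 153 155 160 192 223 233 237 236 237 238 238 239 224
 175 101  35  10  10  10  11  11]
```

```bash
cat >> h.py <<'E'
def go(x,y,z,yang=None):
    s=read_state();R=Ro.from_rotvec(s["tcp_rot"]).as_matrix()
    d=R.T@(np.array([x,y,z])-s["tool_pos"])*100
    print("t",round(s["time"],2),"pos",np.round(s["tool_pos"],4),"tilt",np.round(R[:,2],4),"d cm",d.round(2),end=" ")
    if yang is not None:
        z=Ro.from_euler("z",yang,degrees=True).as_matrix();T=np.c_[z@[0,-1,0],z@[1,0,0],[0,0,-1]]
        T[:,0]=np.cross(T[:,1],T[:,2]);print("turn",Ro.from_matrix(R.T@T).as_rotvec().round(3),end="")
    print()
E
python3 - <<'E'
from h import *
print("yellow",onz("top",318,196,.2),"orange",onz("top",375,276,.2),"yel two",two(("side",334,176),("top",318,193)))
go(0.543,0.155,0.30,-22.7)
E
python3 -m crank '[[[0,0,-3,0,0,0],[0,0,-3,0,0,0],[0,0,-3.3,0,0,0]]]' 2.6
```

```text
yellow [ 0.56562808 -0.13632539  0.2       ] orange [ 0.37870004 -0.26570309  0.2       ] yel two (array([ 0.57549663, -0.13708883,  0.19127884]), np.float64(0.0027313954072484725))
t 0.3 pos [ 0.2982 -0.6052  0.2083] tilt [-3.e-04  8.e-04 -1.e+00] d cm [ 55.56 -57.39  -9.12] turn [-0.001 -0.    -0.717]
time: 0.55
tool_pos: [0.2979, -0.6045, 0.3009]
tcp_rot: [-3.056, -0.712, 0.001]
wrist_force: [0.5, 0.3, 0.1]
width: 0.601
grip_force: 0.0
```

```bash
python3 -m crank '[[[2.8,-2.9,0,0,0,0],[2.8,-2.9,0,0,0,0],[2.8,-2.9,0,0,0,0],[2.8,-2.9,0,0,0,0],[2.8,-2.9,0,0,0,0],[2.8,-2.9,0,0,0,0],[2.8,-2.9,0,0,0,0],[2.8,-2.9,0,0,0,0]]]' >/dev/null
python3 -m crank '[[[2.8,-2.9,0,0,0,0],[2.8,-2.9,0,0,0,0],[2.8,-2.9,0,0,0,0],[2.8,-2.9,0,0,0,0],[2.8,-2.9,0,0,0,0],[2.8,-2.9,0,0,0,0],[2.8,-2.9,0,0,0,0],[2.8,-2.9,0,0,0,0]]]' >/dev/null
python3 -m crank '[[[0,0,0,0,0,-0.12],[0,0,0,0,0,-0.12],[0,0,0,0,0,-0.12],[0,0,0,0,0,-0.12],[0,0,0,0,0,-0.12],[0,0,0,0,0,-0.12],[0,0,0,0,0,0]]]'
python3 -c "
from h import *
go(0.548,0.150,0.30,-22.7);print(read_state()['q'])"
```

```text
time: 2.47
tool_pos: [0.495, 0.0088, 0.3018]
tcp_rot: [2.61, 1.749, 0.0]
wrist_force: [0.6, -0.8, 0.7]
width: 0.303
grip_force: 0.0
t 2.47 pos [0.495  0.0088 0.3018] tilt [ 1.e-04  0.e+00 -1.e+00] d cm [15.07 -0.47  0.18] turn [ 0.    -0.     0.006]
[-3.25076272e-02 -1.27154701e-01  1.85087323e+00  2.32693886e-05
  1.41777117e+00  3.57409129e-01]
```

```bash
python3 -m crank '[[[3.8,-0.2,0,0,0,0],[3.8,-0.2,0,0,0,0],[3.8,-0.2,0,0,0,0],[3.8,-0.2,0,0,0,0],[0,0,3.5,0,0,0],[0,0,3.5,0,0,0],[0,0,3.5,0,0,0],[0,0,3.5,0,0,0]]]' 3.4 >/dev/null
python3 -m crank '[[[0,0,0,0,0,0],[0,0,0,0,0,0]]]' 
python3 - <<'E'
from h import *
go(.5456,.152,.106,-22.7)
t=read_camera("top");s=read_camera("side")
f=lambda im,x,y,w,h,k:cv2.resize(im[y:y+h,x:x+w],None,fx=k,fy=k,interpolation=cv2.INTER_CUBIC)
cv2.imwrite("pics/c2.png",np.hstack([f(t,160,160,80,100,5),f(s,260,130,80,100,5)]))
E
```

```text
time: 3.3
tool_pos: [0.5439, 0.1517, 0.1597]
tcp_rot: [-2.613, -1.741, 0.008]
wrist_force: [1.5, 0.2, 0.7]
width: 0.4
grip_force: 0.0
t 3.3 pos [0.5439 0.1517 0.1597] tilt [-0.0055 -0.0013 -1.    ] d cm [0.11 0.17 5.37] turn [-0.005  0.003  0.001]
```

View pics/c2.png

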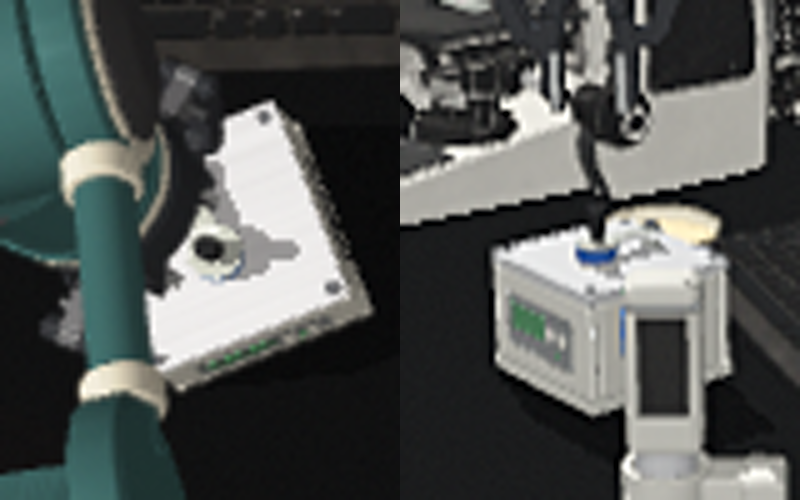

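Fingers (side (291,147) and (305,148)) straddle the knob at (299,172); centred within 2 mm. Lowering around it.

```bash
python3 -m crank '[[[0.1,0.2,2,0,0,0],[0,0,2,0,0,0],[0,0,1.5,0,0,0],[0,0,0,0,0,0]]]' 2.4
python3 -c "
from h import *
go(.5456,.152,.106,-22.7)
y=.39;p=np.array([.5456,.1525])+.044*np.array([np.cos(y),np.sin(y)])
n=np.array([np.cos(y-.785),np.sin(y-.785)])
for a in (.3,.6,.9,1.2,1.45):
    k=p+.044*np.array([np.cos(y+np.pi+a),np.sin(y+np.pi+a)])+.0055*n
    print(a,k.round(4));go(*k,.105)"
```

```text
time: 3.73
tool_pos: [0.5482, 0.1522, 0.1069]
tcp_rot: [-2.613, -1.743, 0.0]
wrist_force: [-1.0, -1.1, 0.5]
width: 0.281
grip_force: 0.0
t 3.73 pos [0.5482 0.1522 0.1069] tilt [-3.e-04 -0.e+00 -1.e+00] d cm [-0.12 -0.23  0.09] turn [-0.     0.     0.002]
0.3 [0.5574 0.1391]
t 3.73 pos [0.5482 0.1522 0.1069] tilt [-3.e-04 -0.e+00 -1.e+00] d cm [-0.85  1.35  0.19] 
0.6 [0.5672 0.1303]
t 3.73 pos [0.5482 0.1522 0.1069] tilt [-3.e-04 -0.e+00 -1.e+00] d cm [-1.29  2.59  0.19] 
0.9 [0.5792 0.1248]
t 3.73 pos [0.5482 0.1522 0.1069] tilt [-3.e-04 -0.e+00 -1.e+00] d cm [-1.34  3.91  0.19] 
1.2 [0.5922 0.1231]
t 3.73 pos [0.5482 0.1522 0.1069] tilt [-3.e-04 -0.e+00 -1.e+00] d cm [-0.99  5.18  0.19] 
1.45 [0.6031 0.1247]
t 3.73 pos [0.5482 0.1522 0.1069] tilt [-3.e-04 -0.e+00 -1.e+00] d cm [-0.43  6.12  0.19]
```

```bash
python3 -m crank '[[[-0.4,0.7,0,0,0,0],[-0.4,0.7,0,0,0,0],[-0.25,0.6,0,0,0,0],[-0.2,0.6,0,0,0,0],[0,0.7,0,0,0,0],[0,0.6,0,0,0,0],[0.2,0.6,0,0,0,0],[0.15,0.6,0,0,0,0]]]' 
python3 -m crank '[[[0.25,0.5,0,0,0,0],[0.3,0.45,0,0,0,0],[0,0.1,0,0,0,0],[0,0,0,0,0,0]]]'
python3 - <<'E'
from h import *
go(.6031,.1247,.106,-22.7)
t=read_camera("top");s=read_camera("side")
f=lambda im,x,y,w,h,k:cv2.resize(im[y:y+h,x:x+w],None,fx=k,fy=k,interpolation=cv2.INTER_CUBIC)
cv2.imwrite("pics/c3.png",np.hstack([f(t,160,160,80,100,5),f(s,260,130,80,100,5)]))
E
```

```text
time: 4.4
tool_pos: [0.5926, 0.1244, 0.1068]
tcp_rot: [-2.613, -1.744, -0.0]
wrist_force: [-0.2, 0.3, 0.2]
width: 0.276
grip_force: 0.0
time: 4.73
tool_pos: [0.604, 0.1258, 0.1066]
tcp_rot: [-2.612, -1.745, 0.0]
wrist_force: [-0.2, 0.1, 0.3]
width: 0.28
grip_force: 0.0
t 4.73 pos [0.604  0.1258 0.1066] tilt [-2.e-04 -0.e+00 -1.e+00] d cm [-0.14 -0.04  0.06] turn [-0.     0.     0.003]
```

View pics/c3.png

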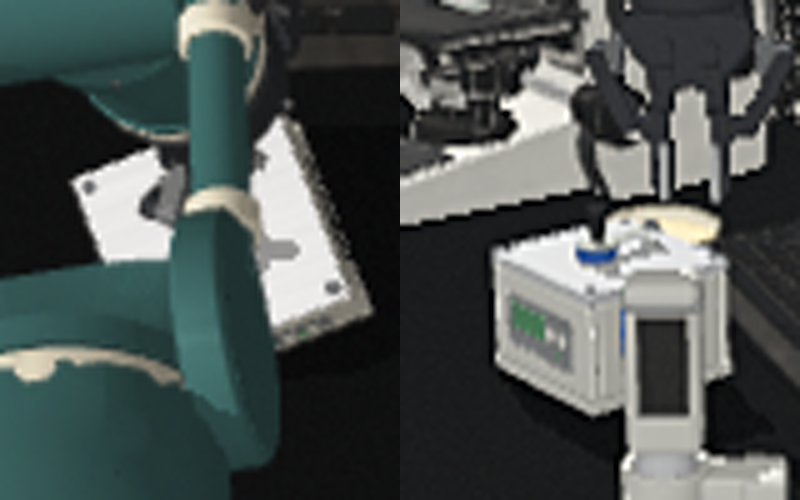

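Shutter has not moved: the fingertips (side (312,170),(323,170)) passed above or beside the knob at (299,172). Checking heights.

```bash
python3 - <<'E'
from h import *
for z in(.1066,.12,.13):print(proj("side",(.604,.1258,z)))
print("knob as assumed",proj("side",(.5456,.152,.1215)),proj("side",(.5456,.152,.0985)),proj("top",(.5456,.152,.1215)))
print("two",two(("side",299.3,172),("top",201.5,209.5)))
print("blue bush side", onz("side",299,181,.092))
E
```

```text
[317.66666559 175.4583949 ]
[317.60324281 171.46850674]
[317.55562428 168.4728551 ]
knob as assumed [297.89844833 170.36703258] [298.12247985 177.16120807] [201.30592643 209.29957697]
two (array([0.54796466, 0.15243516, 0.11536405]), np.float64(0.0042449515661462725))
blue bush side [0.54379621 0.1325935  0.092     ]
```

```bash
python3 -m crank '[[[0,0,1.3,0,0,0],[0,0,0,0,0,0],[0,0,0,0,0,0]]]'
python3 - <<'E'
from h import *
s=read_camera("side")
print(read_state()["tool_pos"])
cv2.imwrite("pics/c4.png",cv2.resize(s[140:200,285:345],None,fx=9,fy=9,interpolation=cv2.INTER_NEAREST))
for z in(.094,.1,.11,.12):print(proj("side",(.604,.1258,z)))
E
```

```text
time: 5.08
tool_pos: [0.602, 0.1254, 0.0921]
tcp_rot: [-2.611, -1.744, 0.005]
wrist_force: [0.2, 0.2, 1.1]
width: 0.282
grip_force: 0.0
[0.60262348 0.1254663  0.0927374 ]
[317.72590237 179.18494376]
[317.69774243 177.41341954]
[317.65061489 174.44865487]
[317.60324281 171.46850674]
```

View pics/c4.png

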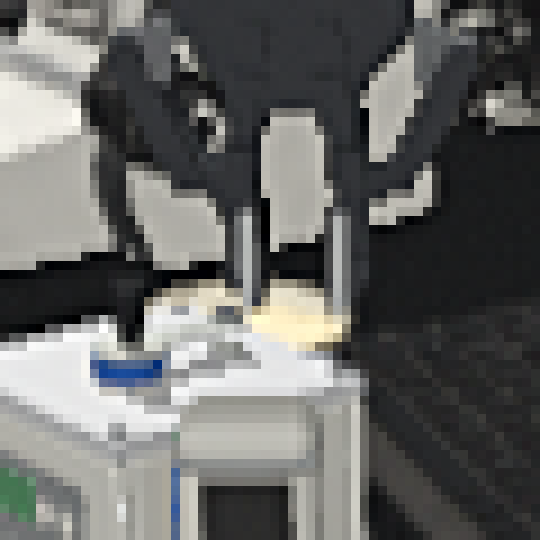

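Tips (side (312,174),(323,175)) are really about 15 mm above the reported TCP at this opening, so they passed over the knob. Back up, return over the knob and lower further.

```bash
python3 -m crank '[[[0,0,-3,0,0,0],[-0.2,-2,0,0,0,0],[-0.2,-2,0,0,0,0],[0.4,-2,0,0,0,0],[0.2,-0.1,0,0,0,0],[0,0,0,0,0,0]]]' 3.2
python3 -c "
from h import *
go(.5465,.152,.091,-22.7)"
```

```text
time: 5.63
tool_pos: [0.5477, 0.1514, 0.1241]
tcp_rot: [2.611, 1.747, 0.001]
wrist_force: [0.1, -0.1, 0.3]
width: 0.374
grip_force: 0.0
t 5.63 pos [0.5477 0.1514 0.1241] tilt [ 7.e-04  1.e-04 -1.e+00] d cm [ 0.01 -0.13  3.31] turn [ 0.001 -0.     0.005]
```

```bash
python3 -m crank '[[[0,-0.1,1.5,0,0,0],[0,0,1,0,0,0],[0,0,0.7,0,0,0],[0,0,0,0,0,0]]]' 2.4
python3 -m crank '[[[-0.4,0.7,0,0,0,0],[-0.4,0.7,0,0,0,0],[-0.3,0.6,0,0,0,0],[-0.2,0.6,0,0,0,0],[0,0.7,0,0,0,0],[0,0.6,0,0,0,0],[0.2,0.6,0,0,0,0],[0.15,0.6,0,0,0,0]]]' 
python3 -m crank '[[[0.25,0.5,0,0,0,0],[0.3,0.45,0,0,0,0],[0,0.1,0,0,0,0],[0,0,0,0,0,0]]]'
python3 - <<'E'
from h import *
go(.6031,.1247,.091,-22.7)
s=read_camera("side")
cv2.imwrite("pics/c5.png",cv2.resize(s[140:200,285:345],None,fx=9,fy=9,interpolation=cv2.INTER_NEAREST))
E
```

```text
time: 5.97
tool_pos: [0.5459, 0.1504, 0.0893]
tcp_rot: [-2.612, -1.744, 0.006]
wrist_force: [0.4, -0.8, -1.0]
width: 0.279
grip_force: 0.0
time: 6.63
tool_pos: [0.592, 0.1228, 0.0923]
tcp_rot: [2.612, 1.744, 0.002]
wrist_force: [-1.5, 0.4, 1.4]
width: 0.286
grip_force: 0.4
time: 6.97
tool_pos: [0.6031, 0.1243, 0.0919]
tcp_rot: [2.612, 1.745, 0.001]
wrist_force: [-0.2, -0.9, -0.4]
width: 0.281
grip_force: 0.0
t 6.97 pos [0.6031 0.1243 0.0919] tilt [ 7.e-04  3.e-04 -1.e+00] d cm [ 0.04 -0.02  0.09] turn [ 0.001 -0.001  0.003]
```

View pics/c5.png

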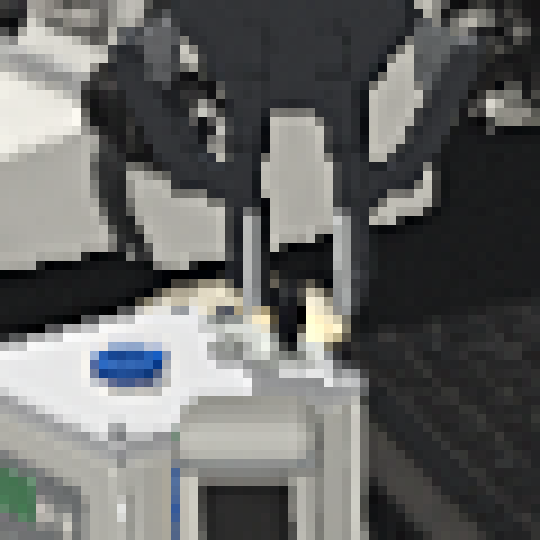

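Port is uncovered (blue bush at side (299,181)) and the knob is between the fingers at (317,175). A little further to the stop.

```bash
python3 -m crank '[[[0.2,0.2,0,0,0,0],[0.2,0.2,0,0,0,0],[0,0,0,0,0,0]]]'
python3 -m crank '[[[-0.2,-0.2,0,0,0,0],[0,0,-3.5,0,0,0],[0,0,-4,0,0,0],[0,0,-4,0,0,0],[0,0,-4,0,0,0],[0,0,-4,0,0,0],[0,0,0,0,0,0]]]' 8.5
python3 -c "
from h import *
go(.489,-.246,.29,72)"
```

```text
time: 7.27
tool_pos: [0.6079, 0.1264, 0.0918]
tcp_rot: [2.612, 1.745, 0.001]
wrist_force: [-0.0, 0.3, -0.1]
width: 0.283
grip_force: 0.1
time: 7.85
tool_pos: [0.6096, 0.1257, 0.2984]
tcp_rot: [2.606, 1.741, 0.025]
wrist_force: [0.8, 0.7, 1.5]
width: 0.995
grip_force: 0.0
t 7.85 pos [0.6096 0.1257 0.2984] tilt [ 0.0172  0.0028 -0.9998] d cm [-38.96   3.08   0.53] turn [ 0.019  0.005 -1.65 ]
```

```bash
python3 -m crank '[[[-3.9,0.3,0,0,0,0],[-3.9,0.3,0,0,0,0],[-3.9,0.3,0,0,0,0],[-3.9,0.3,0,0,0,0],[-3.9,0.3,0,0,0,0],[-3.9,0.3,0,0,0,0],[-3.9,0.3,0,0,0,0],[-3.9,0.3,0,0,0,0]]]' >/dev/null
python3 -m crank '[[[-3.9,0.3,0,0,0,0],[-3.9,0.4,0,0,0,0],[0,0,0,0,0,-0.12],[0,0,0,0,0,-0.12],[0,0,0,0,0,-0.12],[0,0,0,0,0,-0.12],[0,0,0,0,0,-0.12],[0,0,0,0,0,-0.12]]]' >/dev/null
python3 -m crank '[[[0,0,0,0,0,-0.12],[0,0,0,0,0,-0.12],[0,0,0,0,0,-0.12],[0,0,0,0,0,-0.12],[0,0,0,0,0,-0.12],[0,0,0,0,0,-0.12],[0,0,0,0,0,-0.12],[0,0,0,0,0,-0.09]]]'
python3 -m crank '[[[0,0,0,0,0,0],[0,0,0,0,0,0]]]' >/dev/null
python3 - <<'E'
from h import *
go(.489,-.246,.168,72)
t=read_camera("top")
hs=cv2.cvtColor(t,cv2.COLOR_BGR2HSV)
f=lambda im,x,y,w,h,k:cv2.resize(im[y:y+h,x:x+w],None,fx=k,fy=k,interpolation=cv2.INTER_CUBIC)
cv2.imwrite("pics/c6.png",np.hstack([f(t,165,170,80,70,6),f(read_camera("side"),280,140,50,70,6)]))
m=cv2.inRange(hs[185:235,170:240],(100,120,40),(125,255,255));ys,xs=np.nonzero(m);print(len(xs),xs.mean()+170,ys.mean()+185,onz("top",xs.mean()+170,ys.mean()+185,.094))
E
```

```text
time: 9.85
tool_pos: [0.484, -0.247, 0.2866]
tcp_rot: [0.482, 3.104, -0.0]
wrist_force: [-0.4, 0.2, 0.3]
width: 0.996
grip_force: 0.0
t 10.02 pos [ 0.4841 -0.2471  0.2867] tilt [ 1.e-04 -1.e-04 -1.e+00] d cm [-0.43  0.26 11.87] turn [-0.     0.    -0.002]
56 202.67857142857144 210.44642857142858 [0.54610536 0.15426359 0.094     ]
```

View pics/c6.png

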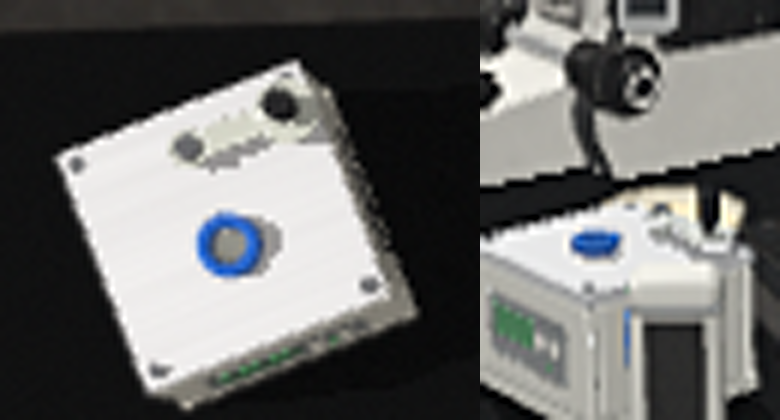

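Shutter is fully aside (top view arm from (196,194) to knob (212,187)), port open at (202.8,210.3). Now the grasp.

```bash
python3 -m crank '[[[-0.5,0.2,0,0,0,0],[0,0,3,0,0,0],[0,0,3,0,0,0],[0,0,2.5,0,0,0],[0,0,2,0,0,0],[0,0,1.3,0,0,0],[0,0,0,0,0,0]]]'
python3 - <<'E'
from h import *
go(.489,-.246,.168,72)
print(proj("side",(.546,.154,.094)),proj("side",(.546,.154,.090)),proj("side",(.489,-.246,.06)))
s=read_camera("side");hs=cv2.cvtColor(s,cv2.COLOR_BGR2HSV)
m=cv2.inRange(hs[170:190,285:312],(100,120,40),(125,255,255));ys,xs=np.nonzero(m);print(len(xs),xs.mean()+285,ys.mean()+170,xs.min()+285,xs.max()+285,ys.min()+170,ys.max()+170)
f=lambda im,x,y,w,h,k:cv2.resize(im[y:y+h,x:x+w],None,fx=k,fy=k,interpolation=cv2.INTER_CUBIC)
cv2.imwrite("pics/c7.png",np.hstack([f(read_camera("top"),320,180,80,80,5),f(s,275,145,80,80,5)]))
E
```

```text
time: 10.7
tool_pos: [0.4877, -0.2455, 0.1651]
tcp_rot: [-0.491, -3.097, -0.004]
wrist_force: [-0.3, 0.3, -0.6]
width: 0.997
grip_force: 0.0
t 10.7 pos [ 0.4877 -0.2455  0.1651] tilt [-0.0055  0.0032 -1.    ] d cm [-0.14 -0.01 -0.29] turn [ 0.001 -0.006 -0.   ]
[298.14765489 178.27876401] [298.18622607 179.44814559] [312.76742304 244.78519552]
24 298.8333333333333 180.08333333333334 295 303 179 182
```

View pics/c7.png

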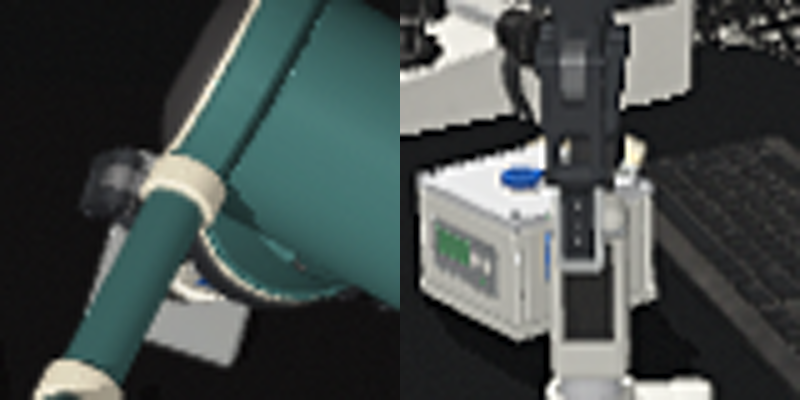

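Top (355,235): hand over the handpiece; side: finger at (311,190) lies across the body's flat side, slightly (3 mm) toward its front. Shift 2 mm and close.

```bash
python3 -m crank '[[[-0.25,0,0,0,0,0],[0,0,0,0,0,0],[0,0,0,0,0,0],[0,0,0,0,0,0],[0,0,0,0,0,0],[0,0,0,0,0,0],[0,0,0,0,0,0],[0,0,0,0,0,0]]]' 0 60
python3 -m crank '[[[0,0,0,0,0,0],[0,0,0,0,0,0],[0,0,0,0,0,0],[0,0,0,0,0,0]]]'
python3 -c "
from h import *
go(.489,-.246,.168,72);s=read_state();print(s['q'])"
```

```text
time: 11.47
tool_pos: [0.4927, -0.2478, 0.17]
tcp_rot: [0.491, 3.101, -0.001]
wrist_force: [-0.1, 1.1, 5.6]
width: 0.34
grip_force: 60.7
time: 11.8
tool_pos: [0.4927, -0.2479, 0.17]
tcp_rot: [0.491, 3.101, -0.001]
wrist_force: [-0.3, 0.3, 6.0]
width: 0.339
grip_force: 60.7
t 11.8 pos [ 0.4927 -0.2479  0.17  ] tilt [ 1.6e-03 -8.0e-04 -1.0e+00] d cm [0.41 0.06 0.2 ] turn [-0.     0.002  0.   ]
[-5.11331897e-01  5.81348110e-02  1.91458093e+00  8.11452601e-05
  1.16712087e+00 -1.76832728e+00]
```

```bash
python3 -m crank '[[[0,0,-1,0,0,0],[0,0,-1,0,0,0],[0,0,-2,0,0,0],[0,0,-2,0,0,0],[0,0,-2.5,0,0,0],[0,0,-2.5,0,0,0],[0,0,-2.5,0,0,0],[0,0,-2.5,0,0,0]]]'
python3 -m crank '[[[0,0,-2,0,0,0],[0,0,-1,0,0,0],[0,0,0,0,0,0]]]'
python3 - <<'E'
from h import *
go(.48,-.13,.36,72)
go(.549,.152,.36,72)
E
```

```text
time: 12.47
tool_pos: [0.4915, -0.2473, 0.3302]
tcp_rot: [-0.491, -3.102, -0.0]
wrist_force: [0.0, -0.3, -2.2]
width: 0.338
grip_force: 59.9
time: 12.72
tool_pos: [0.4931, -0.2481, 0.3623]
tcp_rot: [0.49, 3.098, -0.003]
wrist_force: [0.5, -0.3, -1.2]
width: 0.336
grip_force: 60.0
t 12.72 pos [ 0.4931 -0.2481  0.3623] tilt [ 0.0046 -0.0026 -1.    ] d cm [ 4.89 10.83  0.19] turn [-0.001  0.005  0.   ]
t 12.72 pos [ 0.4931 -0.2481  0.3623] tilt [ 0.0046 -0.0026 -1.    ] d cm [ 7.03 39.79  0.15] turn [-0.001  0.005  0.   ]
```

```bash
python3 -m crank '[[[1.2,2.7,0,0,0,0],[1.2,2.7,0,0,0,0],[1.2,2.7,0,0,0,0],[1.2,2.7,0,0,0,0],[0.2,2.9,0,0,0,0],[0.2,2.9,0,0,0,0],[0.2,2.9,0,0,0,0],[0.2,2.9,0,0,0,0]]]' >/dev/null
python3 -m crank '[[[0.2,2.9,0,0,0,0],[0.2,2.9,0,0,0,0],[0.2,2.9,0,0,0,0],[0.2,2.9,0,0,0,0],[0.2,2.9,0,0,0,0],[0.2,2.9,0,0,0,0],[0,0,0,0,0,0],[0,0,0,0,0,0]]]'
python3 - <<'E'
from h import *
go(.549,.152,.27,72)
f=lambda im,x,y,w,h,k:cv2.resize(im[y:y+h,x:x+w],None,fx=k,fy=k,interpolation=cv2.INTER_CUBIC)
cv2.imwrite("pics/c8.png",np.hstack([f(read_camera("top"),160,160,80,100,5),f(read_camera("side"),260,95,80,100,5)]))
E
```

```text
time: 14.05
tool_pos: [0.5493, 0.1531, 0.3562]
tcp_rot: [-0.486, -3.1, 0.003]
wrist_force: [-1.0, -0.2, -2.6]
width: 0.341
grip_force: 60.4
t 14.05 pos [0.5493 0.1531 0.3562] tilt [-0.0043 -0.0013 -1.    ] d cm [-0.03 -0.09  8.62] turn [-0.003 -0.004  0.003]
```

View pics/c8.png

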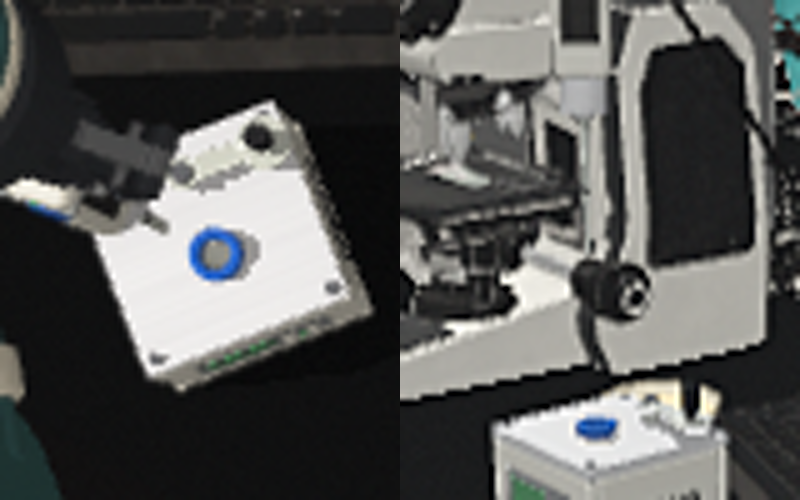

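Top: tip visible at (193,206), port at (203,210.5). Side: probe around u≈299 above the port (298.8,180.1). Lowering to about 30 mm above the mouth, then numeric measuring (picture budget is used up).

```bash
python3 -m crank '[[[0,0,1.5,0,0,0],[0,0,2,0,0,0],[0,0,2,0,0,0],[0,0,1.5,0,0,0],[0,0,1,0,0,0],[0,0,0,0,0,0],[0,0,0,0,0,0],[0,0,0,0,0,0]]]'
cat > m.py <<'E'
from h import *
t=read_camera("top");s=read_camera("side")
c=cv2.imread("pics/c6.png");rt=cv2.resize(c[:,:480],(80,70),interpolation=cv2.INTER_AREA);rs=cv2.resize(c[:,480:],(50,70),interpolation=cv2.INTER_AREA)
np.set_printoptions(linewidth=220)
dt=cv2.absdiff(t[170:240,165:245],rt).max(2);ds=cv2.absdiff(s[140:210,280:330],rs).max(2)
z=read_state()["tool_pos"][2]-.150;print("tip z",z);go(.549,.152,.27,72)
E
cat > m1.py <<'E'
from m import *
print("top rows 196.. cols 185..");print(dt[26:50,20:48])
print("side rows 158.. cols 288..");print(ds[14:46,8:24])
E
python3 m1.py
```

```text
time: 14.82
tool_pos: [0.5509, 0.1516, 0.2801]
tcp_rot: [0.492, 3.101, 0.001]
wrist_force: [-0.1, 0.4, -1.3]
width: 0.335
grip_force: 60.4
tip z 0.1305305800444954
t 14.92 pos [0.5512 0.152  0.2805] tilt [ 2.8e-03  6.0e-04 -1.0e+00] d cm [ 0.21 -0.07  1.05] turn [0.001 0.002 0.   ]
top rows 196.. cols 185..
[[209 207 202 188 170 161 161 159 150 125  74  35  48 115  84  90  67  72  89 104  32   5   5   1   1   1   1   1]
 [207 205 205 204 201 193 179 163 156 142 142 129 110  90  72  71  75  78  86  71   2   3   1   1   0   1   1   0]
 [207 206 205 205 208 203 201 190 181 175 165 158 155 149 145  88 143 153 145  34   0   1   0   1   0   0   0   0]
 [206 207 208 205 205 207 206 206 199 166 166 178 172 162 165 146 156 166 148   3   1   0   1   1   0   1   0   0]
 [205 204 207 207 207 211 209 207 193 161 167 209 203 192 183 166 157 164 119   1   0   0   0   1   0   0   1   0]
 [207 209 208 208 205 196 209 211 180 158 179 212 206 201 193 193 187 166  41   0   0   0   0   1   1   0   0   0]
 [171 171 204 186 187 141 177 210 179 158 200 210 206 201 197 199 201 166   2   1   0   1   0   0   0
[... 3441 characters left out ...]
   1   6   5   6   4   3   1]
 [ 16  23   6  10  12   1   5   5   6   1   1   2   4   4   3   3]
 [ 13   0   5   5   7   1   0   1   4   4   2   3   2   1   3   2]
 [  6   1   0   1   4   5   3   2  17   1   4   2   1  10   2   6]
 [  4   4   4   4   2   4   4   1  20  11   9   8  12   7  20   9]
 [  2   2   2   2   2   6  12  16   9  11   5   7   5  12  16   6]
 [  2   2   2   2   2   5   8   9  15   7   2   4   2   8   7   3]
 [  2   2   2   2   2   3   2   2   7   7   5   7   2   9   4  10]
 [  2   2   2   2   2   2   2   1   6   5   2   2   3   2   9   7]
 [  2   1   2   2   3   1   2   2   3   1   2   2   2   1   4   0]
 [  5   2   2   1   2   2   2   2   2   3   4   4   4   4   1  17]]
```

```bash
cat > m2.py <<'E'
from m import *
P=read_state()["tool_pos"]
t0=onz("top",202.8,210.35,.094)
print("port@tip z top",proj("top",(*t0[:2],z)),"TCP@tip z top",proj("top",(*P[:2],z)),"port side",proj("side",(*t0[:2],.094)),proj("side",(*t0[:2],z)),"TCP side",proj("side",(*P[:2],z)))
G=cv2.cvtColor(s,cv2.COLOR_BGR2GRAY);print("side 156..",G[156:174,293:305]);
g=cv2.cvtColor(t,cv2.COLOR_BGR2GRAY);print("top 203..",g[203:213,194:206])
E
python3 m2.py
```

```text
tip z 0.13019171966775564
t 15.02 pos [0.5509 0.1521 0.2802] tilt [ 2.2e-03  5.0e-04 -1.0e+00] d cm [ 0.18 -0.07  1.02] turn [0.001 0.002 0.   ]
port@tip z top [199.7795751 208.5663893] TCP@tip z top [200.57079172 206.73415107] port side [298.25626748 178.27174892] [297.90468547 167.58185069] TCP side [299.42163497 167.61368825]
side 156.. [[173 181 157  62  38 112  75  30  25  24  19  86]
 [175 184 119  50  42 146  78  21  20  19  24  27]
 [175 185  91  40  35 195 119  97  69  36  13   5]
 [175 184 103  41  30 190 110 173 148 127  86  83]
 [175 183 126  44  28 188 103 184 182 185 162 159]
 [174 180 135  42  23 188 113 176 175 175 175 174]
 [172 177 168  61  19 185 135 169 172 171 171 171]
 [173 175 186  97  21 188 139 163 172 172 171 170]
 [173 174 179 144  27 203 145 145 176 175 172 172]
 [173 173 174 183  67 183 150  77 182 177 174 173]
 [176 178 180 185 115 132 154  34 159 180 175 172]
 [183 165 170 173 103 146 163  45  84 185 178 175]
 [171  36   2   3   2 143 153  47  53 186 182 180]
 [  8  16  22  22  20  16  12  15   7 121 153 159]
 [ 25  25  26  27  27  26  23  24  20  10   2   0]
 [ 26  28  29  26  28  26  26  23  22  14   3  66]
 [ 28  27  25  28  27  25  21  14   3  62 126 166]
 [ 26  25  23  24  18  14   4  65 128 166 214 191]]
top 203.. [[ 39  25  27  32  42  38  36  57 188 235 236 236]
 [ 41  55  32  28  38  34  33  71 234 236 235 235]
 [104 126  95 123 185 188 181 100 177 178 212 236]
 [120 123 116  79 139 151 137  93 104 108 110 114]
 [123 122 123  71 109 105  91  85  77  79  98  97]
 [126 183 231 206 105 107 100 101 164 128 116 114]
 [214 235 237 213 100  96  98 127 148 145 143 143]
 [236 238 238 216  99  78  85 134 144 146 146 145]
 [238 239 239 217 101  74  79 136 141 143 146 146]
 [238 238 237 235 114  86  86 121 134 140 142 121]]
```

```bash
cat > m3.py <<'E'
from m import *
P=read_state()["tool_pos"];q=P+.0045*np.array([-.951,.309,0])
print("FK tip in top",proj("top",(*q[:2],z)),proj("top",(*q[:2],z+.02)))
h=cv2.cvtColor(t,cv2.COLOR_BGR2HSV);print("S 200..,u190..");print(h[200:216,190:212,1]);print("V");print(h[200:216,190:212,2])
E
python3 m3.py
```

```text
tip z 0.1296298319144719
t 15.12 pos [0.5506 0.1521 0.2796] tilt [ 1.3e-03  3.0e-04 -1.0e+00] d cm [ 0.15 -0.06  0.96] turn [0.001 0.001 0.   ]
FK tip in top [200.00077408 208.60154426] [198.25431011 207.56855836]
S 200..,u190..
[[ 18  32  23  10   0   4  17  21  11   4   4   3   3   5   3   2   3   3   3   4   3   4]
 [  6  19  16   4   3  14  29  24  20  17  17   5   3   2   3   3   3   3   3   4   3   2]
 [  5   4   0   4   3   8  27  15  19  25  19  19   0   3   3   3   2   2   3   2   2   3]
 [  8   5  19   8   7  18  26  15  23  13  20   0   5   2   3   2   2   2   3   2   2   3]
 [ 13   9   8  18  23  23  19  34  24  30   8   4   2   3   3   2   3   3   3   3   3   2]
 [ 11  21  23  21  23   5   3   4   6   2   4  92  72  69  26   2   3   3   3   3   3   2]
 [ 11  20  19  23  21   8   4   5   9  15 131 197 181 181 160 120  51   5   6   2   3   3]
 [ 27  20  23  23  10   8   5  10  14   7 150 207 210 210 205 202 191  69   5   5   6   4]
 [ 27  25  27  19   6   6   2   7  19  17  13  57   2  12  54 164 204 184  41   5   7   4]
 [ 27  26  25  12   7   3   2  33 182  63  29   6  1
[... 1344 characters left out ...]
1 173 109 107 102 120 164 133 136 199 208 159 117 153 153 171]
 [130 128 131 184 187 236 238 230 200 122 106 128 149 146 144 151 221 184 116 151 150 156]
 [160 161 191 237 236 239 238 236 209 160 105 136 145 147 147 146 210 195 117 149 149 158]
 [237 236 237 240 239 240 240 236 214 158 100 137 142 143 148 147 217 192 111 151 151 159]
 [239 240 241 241 239 240 239 236 225 188 125 122 135 141 143 171 210 175 121 152 160 235]
 [241 241 240 239 240 239 241 237 231 211 180 108 130 112 163 204 203 131 136 160 236 238]
 [240 239 240 241 241 239 238 237 233 219 217 192 195 193 205 206 153 126 150 159 238 239]
 [241 241 241 239 237 237 237 236 236 232 212 203 206 201 161 129 128 148 158 235 239 239]]
```

```bash
python3 -m crank '[[[0.05,-0.13,0.6,0,0,0],[0,0,0.6,0,0,0],[0,0,0.5,0,0,0],[0,0,0,0,0,0],[0,0,0,0,0,0],[0,0,0,0,0,0],[0,0,0,0,0,0],[0,0,0,0,0,0]]]' 
cat >> m2.py <<'E'
h=cv2.cvtColor(t,cv2.COLOR_BGR2HSV);print("S 203..,u195..");print(h[203:216,195:210,1]);print("V");print(h[203:216,195:210,2])
E
python3 m2.py
```

```text
time: 15.78
tool_pos: [0.5496, 0.151, 0.2621]
tcp_rot: [0.491, 3.102, 0.0]
wrist_force: [0.3, 0.1, -2.1]
width: 0.339
grip_force: 60.4
tip z 0.11211315199501878
t 15.88 pos [0.5496 0.151  0.2621] tilt [ 6.e-04  1.e-04 -1.e+00] d cm [ 0.09  0.08 -0.79] turn [0.    0.001 0.   ]
port@tip z top [201.31148975 209.47101016] TCP@tip z top [202.53009271 208.19231978] port side [298.25626748 178.27174892] [298.08112538 172.94652985] TCP side [299.26550852 173.12455596]
side 156.. [[173 181 154  52 123 183  58  26  26  24  20  86]
 [174 184 117  41  87 182  47  13  21  21  24  28]
 [175 184  90  34  86 180 105  96  68  37  14   7]
 [175 185 102  36  85 177 163 173 147 127  87  83]
 [175 182 125  40  67 181 140 184 182 186 162 158]
 [174 180 134  42  30 163 127 179 176 175 175 175]
 [173 178 168  62  39  91  39 172 174 171 171 171]
 [173 175 186  99  26 163  91 170 174 172 170 170]
 [173 173 179 144  30 186  52 150 179 175 172 172]
 [173 173 175 184  70 182  71  75 185 177 174 173]
 [176 177 181 184 113 184  75  21 162 180 174 173]
 [183 165 169 170 100 187  81  28  88 186 178 175]
 [171  36   
[... 1772 characters left out ...]
7 238]
 [ 33  38  31  27  28  38  41  40  41 101 235 238 238 238 239]
 [ 35  51  33  52  27  34  40  33  50 149 174 151 167 173 239]
 [ 97 119  98 116  89 123 133 116 124 208 208 179 137 153 165]
 [122 125 122 120  74  98 104 163 128 136 199 208 159 118 153]
 [124 125 123 156  68 108 103 106 146 144 151 222 184 116 151]
 [125 124 181 205 156  99 109 109 146 147 146 210 196 117 148]
 [189 236 233 214 158 100 134 139 144 148 147 217 192 111 151]
 [237 239 236 224 188 125 122 135 141 143 171 211 175 121 152]
 [240 241 238 231 211 180 108 130 112 163 205 202 131 136 160]
 [239 238 237 234 219 217 192 195 193 206 206 153 126 150 160]
 [237 237 236 236 232 212 203 205 202 162 129 128 148 158 235]]
```

```bash
python3 -m crank '[[[-0.07,0,0,0,0,0],[0,0,0,0,0,0],[0,0,0.4,0,0,0],[0,0,0.4,0,0,0],[0,0,0.4,0,0,0],[0,0,0.4,0,0,0],[0,0,0.2,0,0,0],[0,0,0,0,0,0]]]'
python3 -m crank '[[[0,0,0,0,0,0],[0,0,0,0,0,0],[0,0,0,0,0,0],[0,0,0,0,0,0]]]'
python3 m2.py
```

```text
time: 16.55
tool_pos: [0.5494, 0.1506, 0.2426]
tcp_rot: [-0.491, -3.101, 0.001]
wrist_force: [0.8, 0.1, -2.2]
width: 0.34
grip_force: 60.4
time: 16.88
tool_pos: [0.5502, 0.1508, 0.2441]
tcp_rot: [0.491, 3.103, 0.0]
wrist_force: [-0.3, 0.4, -1.4]
width: 0.343
grip_force: 60.4
tip z 0.09405586078462308
t 16.98 pos [0.5502 0.1508 0.2441] tilt [ 5.e-04  1.e-04 -1.e+00] d cm [ 0.15  0.08 -2.59] turn [0. 0. 0.]
port@tip z top [202.7954786  210.34733004] TCP@tip z top [204.08956437 208.85595483] port side [298.25626748 178.27174892] [298.25572984 178.2554018 ] TCP side [299.63005163 178.44314312]
side 156.. [[173 181 156  59  31 182  56  23  25  25  20  87]
 [175 184 119  48  38 195  60  15  22  22  24  27]
 [175 185  91  41  34 192  77  95  70  36  12   8]
 [175 184 103  41  30 191  71 175 149 127  88  83]
 [175 183 126  45  29 191  67 187 184 185 162 159]
 [174 180 135  44  24 191  74 179 176 175 175 174]
 [172 177 168  62  21 192  94 171 174 171 171 171]
 [173 175 186  98  21 188  98 166 173 172 171 170]
 [173 174 179 144  29 185 106 147 178 175 172 172]
 [173 173 175 183  68 185 113  76
[... 1904 characters left out ...]
7 238]
 [ 95  27  53  61  57  27  30  36  44  39  38  60 199 238 239]
 [ 67  26  35  39  31  27  30  38  42  40  39  70 158 173 239]
 [ 29  26  55  71  55  53  34  32  37  32  48 142 137 153 166]
 [ 24  31  98 121 120 117 107 123 127 119 190 205 159 118 153]
 [ 25  54 123 124 124 119  92 104 104 124 145 133 130 116 151]
 [ 92  77 125 125 120  90 112 109 106 123 144 120 128 107 148]
 [125 124 123 164 154  98 135 126 117 137 146 117 130 110 151]
 [131 164 232 222 188 125 122 134 139 142 170 203 170 121 152]
 [236 238 238 231 211 181 109 131 112 162 205 202 132 136 160]
 [239 238 237 234 219 217 193 195 193 205 207 154 126 151 159]
 [237 237 237 236 232 212 204 206 202 161 128 128 148 158 235]]
```

```bash
python3 -m crank '[[[0,-0.07,0,0,0,0],[0,0,0.3,0,0,0],[0,0,0.4,0,0,0],[0,0,0.4,0,0,0],[0,0,0.4,0,0,0],[0,0,0.4,0,0,0],[0,0,0.2,0,0,0],[0,0,0,0,0,0]]]'
python3 -m crank '[[[0,0,0.4,0,0,0],[0,0,0.4,0,0,0],[0,0,0.4,0,0,0],[0,0,0.4,0,0,0],[0,0,0.2,0,0,0],[0,0,0,0,0,0],[0,0,0,0,0,0],[0,0,0,0,0,0]]]'
python3 -m crank '[[[0,0,0,0,0,0],[0,0,0,0,0,0],[0,0,0,0,0,0],[0,0,0,0,0,0]]]'
cat > m4.py <<'E'
from m import *
G=cv2.cvtColor(s,cv2.COLOR_BGR2GRAY);print("side 168..",G[168:186,292:306]);h=cv2.cvtColor(s,cv2.COLOR_BGR2HSV)
print("side S",h[174:186,292:306,1])
h=cv2.cvtColor(t,cv2.COLOR_BGR2HSV);print("S 203..,u195..");print(h[204:216,195:210,1]);print("V");print(h[204:216,195:210,2])
E
python3 m4.py
```

```text
time: 17.65
tool_pos: [0.5493, 0.1499, 0.2217]
tcp_rot: [-0.491, -3.101, 0.001]
wrist_force: [0.1, 0.2, -2.0]
width: 0.337
grip_force: 60.4
time: 18.32
tool_pos: [0.55, 0.1501, 0.205]
tcp_rot: [0.491, 3.103, 0.0]
wrist_force: [0.6, -0.1, -2.8]
width: 0.338
grip_force: 60.4
time: 18.65
tool_pos: [0.5499, 0.1501, 0.205]
tcp_rot: [0.491, 3.103, 0.0]
wrist_force: [0.5, -0.2, -2.0]
width: 0.337
grip_force: 60.4
tip z 0.05484506169104772
t 18.75 pos [0.5498 0.1501 0.2048] tilt [ 1.e-04  0.e+00 -1.e+00] d cm [ 0.14  0.16 -6.52] turn [0. 0. 0.]
side 168.. [[165 171  37   0   4   0 189 121  35  52 186 181 180 186]
 [  5   9  15  22  19   5 197 131  28   5 121 154 160 177]
 [ 25  24  25  27  21   2 198 134  32  15  11   3   0   0]
 [ 27  28  30  26  23   7 194 143  32  14  10   2  65  62]
 [ 27  27  27  27  22   0 197 164  32   0  61 127 167 165]
 [ 28  25  25  25  18   0 210 163  64 122 166 214 190 188]
 [ 22  20  15  11   2   0 183 151 180 219 227 228 163 153]
 [  3   0  88  83 171 166 151 140 245 240 235 235 237 236]
 [174 171 199 194 250 252 193 140 239 235 232 231 231 231]
 [251 249 245 2
[... 2063 characters left out ...]
4  80]
 [ 31  30  34  34  32  33  34  39  71  71  42  55  74  82  77]
 [ 31  32  33  33  27  29  31  50  82  58  27  33  42  58  70]
 [ 52  35  32  49  78  26  28  63  79  37  27  31  39  43  43]
 [118  49  42  80  80  26  47  41  61  25  28  35  44  39  38]
 [ 84  24  27  34  34  24  37  57  41  25  28  30  43  38  38]
 [107  47  23  25  24  31  96 104  92  94  89  69  54  62  62]
 [126 121  96  46  25  54 123 123 120  94  83 114 125 107 145]
 [128 130 126 121  95  77 125 125 127 118 152 203 170 121 152]
 [140 133 129 129 125 122 124 130 111 161 204 203 131 136 160]
 [218 166 161 132 129 143 193 195 193 205 206 154 126 150 160]
 [235 233 232 216 231 206 204 206 201 162 128 128 148 158 235]]
```

```bash
python3 -m crank '[[[-0.05,0,0,0,0,0],[0,0,0,0,0,0],[0,0,0,0,0,0],[0,0,0,0,0,0],[0,0,0,0,0,0],[0,0,0,0,0,0],[0,0,0,0,0,0],[0,0,0,0,0,0]]]'
python3 -m crank '[[[0,0,0,0,0,0],[0,0,0,0,0,0],[0,0,0,0,0,0],[0,0,0,0,0,0]]]'
python3 -c "
from workcell import *
print(finish_job())"
```

```text
time: 19.42
tool_pos: [0.5503, 0.1499, 0.2048]
tcp_rot: [-0.491, -3.103, 0.0]
wrist_force: [0.0, 0.3, -1.9]
width: 0.337
grip_force: 60.4
time: 19.75
tool_pos: [0.5503, 0.1499, 0.2048]
tcp_rot: [-0.491, -3.103, 0.0]
wrist_force: [-0.3, -0.4, -2.8]
width: 0.341
grip_force: 60.4
the job is handed in; nothing more can be done
None
```

I handed the job in at 19.75 s (limit 64 s), but the hand-in returned no verdict. The shutter is fully aside, and the gripper holds the handpiece upright and still with the tip about 39 mm below the port's mouth. By my camera measurements the probe is within about 1 to 1.5 mm of the bore's centre (limit 3 mm), and no force reading suggested it touched anything.

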